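# Push the freezer box home in the reader's lane

### The job

Push the white freezer box along the bench into the lane between the two guide rails until it sits fully home, square against the end stop of the reader. The rails have just been aligned: neither the box nor the robot may touch them. Keep the box flat on the bench, do not lift it, and leave the jar, the dish and the weight where they stand.

Things in the scene. Friction and masses are not known exactly. Their poses are not given: they have to be found in the camera images.
- box: The freezer box: closed white plastic box, flush lid, 105 x 105 mm, 50 mm high, 0.25 to 0.5 kg, too wide to grip. Loose on the bench (friction about 1) before the lane's mouth, up to 35 mm off to one side and askew by up to 0.3 rad. Origin at the centre of its underside; z up; x and y perpendicular to its side faces; at the start x points roughly down the lane.
- lane: The docking lane, fixed to the bench. Origin on the bench in the middle of the mouth (the line where both rails begin); x points down the lane to the stop, y to the left rail, z up. No floor plate: the box slides on the bench (z = 0). 121 mm clear between the rails, 8 mm each side of the box. It runs roughly across the front of the robot, from its right to its left.
- stop (a point): Middle of the lower edge of the end stop's face, at lane x = 200 mm: the box is home with its centre at lane x = 147.5 mm. The stop is a rigid fixed aluminium bar 104 mm wide, 30 mm high. Behind it the fixed grey reader, 46 mm high, 150 mm wide, from lane x = 212 to 322 mm, with black top and glass disc.
- rail_left: The fixed aluminium guide rail on the lane's +y side, 200 mm long, 8 mm wide, 15 mm high. Origin at the middle of its underside, at lane x = 100, y = 64.5 mm; x along the lane. The box can be pushed by its rear face above the height of the rails.
- rail_right: The same rail on the lane's -y side; origin at lane x = 100, y = -64.5 mm.
- jar: Bystander: amber glass jar with black cap, 42 mm in diameter, 60 mm high, beside a rail. Origin at the centre of its underside.
- dish: Bystander: round open glass dish, 60 mm in diameter, 20 mm high, on the robot's side of the lane. Origin at the centre of its underside.
- weight: Bystander: steel cylinder, 28 mm in diameter, 40 mm high, beside the reader. Origin at the centre of its underside.
Things that resemble listed ones, but are neither listed nor needed, are in the scene too. Of the things like the box, leave any that is green, purple or yellow; of the rest the smaller one is meant.

How it is judged (in metres and radians):
At the end, for the whole second after the job is handed in: The box stands at rest flat on the bench between the rails with its front face against the end stop (centre within 5 mm of its home position along the lane), its sides within 0.08 rad of square to the lane (x of box in the frame of lane between 0.1425 and 0.151 m and y of box in the frame of lane between -0.009 and 0.009 m and (angle between the x axis of box and the x axis of lane, either way round below 0.08 rad or angle between the y axis of box and the x axis of lane, either way round below 0.08 rad) and height (world z) of box below 0.004 m and angle between box's own z axis and vertical below 0.05 rad and linear speed of box below 0.01 m/s); the robot touches nothing.
It fails at once if a guide rail is touched by the box or by the robot (contact force between any of rail_left, rail_right and box above 0.3 N or contact force between any of rail_left, rail_right and the arm above 0.3 N or contact force between any of rail_left, rail_right and the fingers above 0.3 N).
It fails at once if the box is lifted or tipped instead of pushed along the bench (height (world z) of box above 0.008 m or angle between box's own z axis and vertical above 0.15 rad).
It fails at once if the jar, the dish or the weight is moved more than 10 mm (distance of any of jar, dish, weight from where it was at the start of the episode above 0.01 m).
It also fails if it takes over 64 s, if anything falls off the work surface, if the arm or the gripper's body presses on something with over 40 N, if the wrist force passes 120 N, or if a joint passes its speed limit or range.

### The arm

A 6-joint arm with a two-finger parallel gripper is mounted at the origin on the work surface. World frame = base frame: x ahead of the robot, y to its left, z up, the work surface at z = 0. Lengths are in mm, angles in rad, forces in N, time in s.
With the tool pointing down it reaches from about 300 to 775 mm from the base axis. Payload 14.6 kg.
Tool frame: the origin (TCP) lies midway between the tips of the shut fingers; the grasp point (between the pads) lies 19 mm behind it (manip.hold_point_z is the distance from the TCP to the grasp point, in mm); z points along the fingers, y is the direction in which the jaws open and shut (so a half turn about z gives the same grasp; the last joint's range is limited). The gripper opens to 94 mm and grips with 3 to 60 N. Pads are 16 mm wide; open, the fingers measure 119 mm over their backs; the gripper's body (75 mm by 177 mm) begins 78 mm behind the grasp point.
Start: joints at [-1.252, 0.3, 1.521, -0, 1.321, -0.067], TCP at [206.958, -509.566, 205.446] pointing down, gripper open.
Joint ranges: [-3.03, 3.03], [-0.79, 2.21], [0.23, 2.52], [-1.04, 4.18], [0, 3.07], [-2.55, 2.55]. Speed limits (rad/s): [2.22, 2.22, 2.57, 3.14, 3.14, 3.14].

### API

Orientations are given as [roll, pitch, yaw] about the fixed x, y, z axes, in that order (R = Rz(yaw) Ry(pitch) Rx(roll)).
In Python, from cell import manip gives the robot as it stands.
- The arm moves only by the shell command python3 -m crank 'ROWS' [OPENING] [FORCE]. ROWS is JSON, a list of rows, each an object with "offset": the shift along the world's x, y, z in m, a list of three; "spin": the turn about the world's z in degrees. In form: [{"offset": [dx, dy, dz], "spin": spin}, ...]. A call has exactly 8 rows; each row is the pose to reach, as a shift and turn from the pose measured when the call began; what a row does not reach only later rows make up. A row lasts 1/12 s, in which the tool goes at most 41.7 mm and 7.16 degrees, less where a joint would pass 70% of its speed; a pose out of reach is approached as far as the arm can. A call with a gripper value outside its range is refused whole. OPENING is the opening, from 0 (shut) to 1 (fully open), set as the call begins (- or left out, the last holds). The fingers move at their own pace and stop on an object; FORCE is the grip in N (left out, the last holds). Time passes only in rows, so rows that repeat a pose let the fingers close, or fill a call up. It gives the time, the measured TCP pose, the force and the opening at its end, in the units of the state.
- manip.read_state(): the state, without advancing time (a new reading comes with each control period).
- manip.camera(name): name is "scene" or "top"; returns a dict with "pixels" (420x560x3 uint8, red, green, blue), "fx", "fy", "cx", "cy" (pixels), "extrinsics" (4x4, takes a point from world to camera coordinates). Camera axes: x right, y down, z forward; pixel columns grow to the right and rows downward; lengths in mm; the calibration is good to about 2 mm. A picture is of the moment at which its call begins. There is no depth.
- manip.sign_off(): hands the job in, once; it reports no verdict.
Trained networks look in a picture, given as the dict that the camera call returned (one of the last four; its "shot" number tells which), for a name from the list of things; names that differ only in an ending like _2 or _b are one class to them, and where a whole thing is asked for, a point or a joint stands for the part that bears it (a point fixed in the world has none). Each returns a list of dicts, best first, with "conf" (0 to 1); they miss things now and then, are a little off and sometimes report something else, mostly with a low value. They report only what shows in the picture. A call takes as long as a camera call. They do not tell look-alikes from the thing itself.
- manip.search_frame(picture, name): "location" ([x, y, z] in mm, in world coordinates, good to about 4 mm: the middle of the surface that is visible of it).
- manip.masks_of(picture, name): "mask" (420x560 bool, what is visible of it).
The state is a dict: "clock": time; "joints": joint angles; "qd": joint speeds; "effort": joint torques, N m; "eef_pos": TCP position; "eef_rot": TCP orientation; "wrist_force": force on the tool from outside, world axes, zero at the start; "moment": the same for the moment, N m; "finger_gap": finger opening in mm.
Only numpy, scipy, OpenCV 4.12 (cv2) and the standard library are available. Lean on these libraries where they do the work, as an engineer would, in place of code of your own. Each camera call takes 0.05 s, during which the arm holds its last target. There are 200 camera calls.

## Working session

There is one attempt and no reset: what is moved stays moved. The work goes in short steps, Python scripts to look and compute and a shell command to move; the robot and the scene stay as the last step left them, time stands still between calls to the robot, and variables do not carry over. Pictures are saved under pics/ and viewed, about 8 in all and at most 12, crops included, and the job is handed in when it is done.

```bash
mkdir -p pics; cat > h.py <<'E'
import numpy as np,cv2
from cell import manip
def save(p,n): cv2.imwrite('pics/'+n,p['pixels'][:,:,::-1])
def back(p,uv,z):
    E=np.array(p['extrinsics']);R,t=E[:3,:3],E[:3,3]
    uv=np.atleast_2d(np.array(uv,float))
    d=np.c_[(uv[:,0]-p['cx'])/p['fx'],(uv[:,1]-p['cy'])/p['fy'],np.ones(len(uv))]@R
    c=-R.T@t
    return c+d*((z-c[2])/d[:,2])[:,None]
def proj(p,X):
    E=np.array(p['extrinsics']);c=np.atleast_2d(X)@E[:3,:3].T+E[:3,3]
    return np.c_[c[:,0]/c[:,2]*p['fx']+p['cx'],c[:,1]/c[:,2]*p['fy']+p['cy']]
E
python3 - <<'E'
from h import *
s=manip.read_state();print({k:s[k] for k in('clock','eef_pos','eef_rot','wrist_force','finger_gap')})
for n in('top','scene'):
    p=manip.camera(n);save(p,n+'0.png');E=np.array(p['extrinsics']);print(n,p['fx'],-E[:3,:3].T@E[:3,3])
    for k in('box','rail_left','jar','dish','weight','lane'):
        for d in manip.search_frame(p,k):print(k,np.round(d['location']),round(d['conf'],2),np.round(proj(p,d['location'])[0]))
E
```

```text
{'clock': 0.0, 'eef_pos': array([ 206.85856604, -509.3250072 ,  204.87993715]), 'eef_rot': array([-3.14043551e+00, -5.51359108e-05,  3.85785654e-01]), 'wrist_force': array([-0.51099531, -0.31890048, -0.36548772]), 'finger_gap': 94.08790361968767}
top 513.6026969638126 [ 356.4946254   -74.56369979 1208.79425767]
box [ 787. -151.   70.] 0.8 [317. 127.]
box [ 333. -224.   50.] 0.71 [351. 326.]
box [ 686. -352.   68.] 0.68 [405. 170.]
box [820. 138.  51.] 0.6 [196. 116.]
box [ 543. -188.   52.] 0.58 [334. 232.]
rail_left [514.  24.  16.] 0.84 [242. 246.]
jar [698.  49.  60.] 0.65 [231. 165.]
dish [461.  45.  14.] 0.96 [232. 269.]
weight [692. 124.  38.] 0.64 [200. 169.]
weight [ 544. -193.   51.] 0.51 [336. 231.]
lane [573. 167.  43.] 0.63 [179. 218.]
scene 414.22232025892185 [850.86847387 228.43319917 725.63940573]
box [ 556. -175.   49.] 0.91 [264. 180.]
box [ 798. -126.   69.] 0.77 [175. 264.]
box [816. 127.  49.] 0.7 [258. 391.]
box [ 701. -334.   68.] 0.65 [159. 164.]
box [ 351. -214.   52.] 0.63 [325. 120.]
box [705. 130.  42.] 0.24 [313. 346.]
rail_left [522.  26.  15.] 0.61 [345. 245.]
jar [710.  50.  64.] 0.8 [278. 308.]
dish [454.  43.  17.] 0.89 [376. 231.]
dish [ 554. -174.   47.] 0.26 [265. 181.]
weight [706. 130.  38.] 0.66 [312. 347.]
lane [593. 179.  43.] 0.57 [382. 325.]
```

View pics/top0.png

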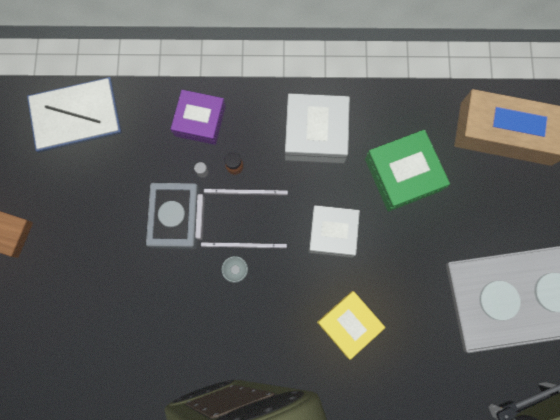

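View pics/scene0.png

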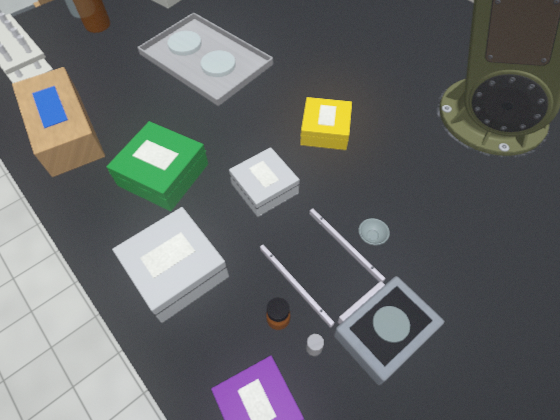

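The top view shows the white box at about (335,231). The lane rails run along rows 192 and 245, with the mouth at column 287 and the stop at column 200. The larger white box at (317,126) is the look-alike. Next I fit the poses by silhouette in both views.

```bash
cat >> h.py <<'E'
from scipy.optimize import minimize
def cuboid(x0,x1,y0,y1,h): return np.array([[x,y,z] for x in(x0,x1) for y in(y0,y1) for z in(0,h)],float)
LANE=[cuboid(0,200,60.5,68.5,15),cuboid(0,200,-68.5,-60.5,15),cuboid(200,212,-52,52,30)]
BOX=[cuboid(-52.5,52.5,-52.5,52.5,50)]
def place(q,P):
    c,s=np.cos(q[2]),np.sin(q[2]);return P@np.array([[c,s,0],[-s,c,0],[0,0,1]])+[q[0],q[1],0]
S=4
def render(p,q,parts,roi):
    x,y,w,h=roi;m=np.zeros((h*S,w*S),np.uint8)
    for P in parts:
        uv=(proj(p,place(q,P))-[x,y]+.5)*S-.5
        cv2.fillConvexPoly(m,cv2.convexHull(np.round(uv*16).astype(np.int32)),255,shift=4)
    return cv2.resize(m,(w,h),interpolation=cv2.INTER_AREA)/255.
def fit(p,q0,parts,fg,bg=35,blur=.6,pad=10):
    pts=np.vstack([proj(p,place(q0,P)) for P in parts]);a=np.maximum(pts.min(0)-pad,0).astype(int);b=np.minimum(pts.max(0)+pad,[559,419]).astype(int)
    roi=(*a,*(b-a));g=p['pixels'][a[1]:b[1],a[0]:b[0]].min(2).astype(float)
    I=np.clip((g-bg)/(fg-bg),0,1)
    near=cv2.dilate((render(p,q0,parts,roi)>0).astype(np.uint8),np.ones((13,13)))>0
    sc=np.array([1,1,.01])
    f=lambda v:(((cv2.GaussianBlur(render(p,q0+v*sc,parts,roi),(0,0),blur)-I)**2)[near]).mean()
    best=min((minimize(f,[0,0,k],method='Nelder-Mead',options=dict(initial_simplex=np.array([[0,0,k],[8,0,k],[0,8,k],[0,0,k+8]]),xatol=.02,fatol=1e-7)) for k in(-8,0,8)),key=lambda r:r.fun)
    return np.array(q0)+best.x*sc,best.fun
def rel(L,B):
    c,s=np.cos(L[2]),np.sin(L[2]);d=B[:2]-L[:2];return np.array([c*d[0]+s*d[1],-s*d[0]+c*d[1],B[2]-L[2]])
E
cat > m.py <<'E'
import sys
from h import *
def lanebox(p,B0,L0):
    L,e=fit(p,np.array(L0),LANE,130);B,e2=fit(p,np.array(B0),BOX,110,pad=14)
    return L,B,e,e2
def overlay(p,items,n,roi,k=4):
    x,y,w,h=roi;im=cv2.resize(p['pixels'][y:y+h,x:x+w,::-1],None,fx=k,fy=k,interpolation=cv2.INTER_CUBIC).copy()
    for q,parts in items:
        for P in parts:
            uv=(proj(p,place(q,P))-[x,y]+.5)*k-.5
            cv2.polylines(im,[cv2.convexHull(np.round(uv).astype(np.int32))],True,(0,0,255),1)
    cv2.imwrite('pics/'+n,im)
E
python3 - <<'E'
from m import *
ims=[]
for n in('top','scene'):
    p=manip.camera(n)
    L,B,e,e2=lanebox(p,[545,-190,1.55],[575,-78,1.57])
    print(n,'L',L.round(3),'B',B.round(3),e,e2,'rel',rel(L,B).round(3))
    overlay(p,[(L,LANE),(B,BOX)],n+'1.png',(190,170,190,140) if n=='top' else (220,140,190,190),4 if n=='top' else 3)
a,b=cv2.imread('pics/top1.png'),cv2.imread('pics/scene1.png')
a=cv2.resize(a,None,fx=.55,fy=.55,interpolation=cv2.INTER_AREA)
b=cv2.resize(b,None,fx=.66,fy=.66,interpolation=cv2.INTER_AREA)
h=max(len(a),len(b));z=lambda i:np.vstack([i,np.zeros((h-len(i),i.shape[1],3),np.uint8)])
cv2.imwrite('pics/fit1.png',np.hstack([z(a),z(b)]))
E
```

```text
top L [581.264 -78.095   1.559] B [ 550.089 -190.939    1.471] 0.15151595732940193 0.09907560465717113 rel [-1.13213e+02  2.98080e+01 -8.80000e-02]
scene L [578.837 -77.158   1.558] B [ 547.543 -188.712    1.479] 0.13907156292784575 0.11572785497925804 rel [-1.11946e+02  2.98630e+01 -7.90000e-02]
```

View pics/fit1.png

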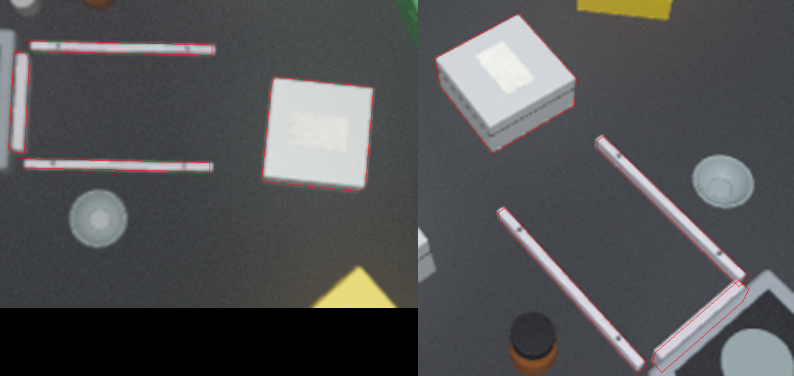

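Both fits sit on the edges and agree to about 1.5 mm. The box is in lane frame at (-112.6, +29.8) mm, skewed -0.083 rad. Plan:
1. Push the robot-side face with two spread fingertips to centre and square the box before the mouth.
2. Push the rear face down the lane above rail height.

```bash
python3 -m crank '[{"offset":[0.015,0.02,0],"spin":-3},{"offset":[0.03,0.04,0],"spin":-6},{"offset":[0.05,0.065,0],"spin":-9},{"offset":[0.07,0.09,0],"spin":-12},{"offset":[0.09,0.115,0],"spin":-15},{"offset":[0.11,0.14,0],"spin":-18},{"offset":[0.125,0.16,0],"spin":-21},{"offset":[0.125,0.16,0],"spin":-22.8}]' 0.7
python3 -m crank '[{"offset":[0.015,0.02,0],"spin":0},{"offset":[0.03,0.04,0],"spin":0},{"offset":[0.05,0.065,0],"spin":0},{"offset":[0.07,0.09,0],"spin":0},{"offset":[0.09,0.115,0],"spin":0},{"offset":[0.105,0.14,0],"spin":0},{"offset":[0.12,0.16,0],"spin":0},{"offset":[0.12,0.16,0],"spin":0}]'
```

```text
clock: 1.47
eef_pos: [334.0, -346.8, 205.7]
eef_rot: [-3.141, -0.001, -0.012]
wrist_force: [-0.8, -0.8, -0.2]
finger_gap: 65.7
clock: 2.13
eef_pos: [455.7, -183.9, 205.8]
eef_rot: [-3.141, -0.001, -0.009]
wrist_force: [-0.1, -0.9, -0.7]
finger_gap: 65.8
```

```bash
python3 -m crank '[{"offset":[-0.003,-0.002,-0.025],"spin":0},{"offset":[-0.005,-0.004,-0.05],"spin":0},{"offset":[-0.007,-0.006,-0.075],"spin":0},{"offset":[-0.007,-0.006,-0.1],"spin":0},{"offset":[-0.007,-0.006,-0.13],"spin":0},{"offset":[-0.007,-0.006,-0.155],"spin":0},{"offset":[-0.007,-0.006,-0.175],"spin":0},{"offset":[-0.007,-0.006,-0.178],"spin":-0.2}]'
python3 -c "
from h import *
p=manip.camera('scene');save(p,'s2.png')"
```

```text
clock: 2.8
eef_pos: [446.9, -189.5, 24.8]
eef_rot: [-3.139, 0.003, -0.013]
wrist_force: [0.7, -0.1, -0.4]
finger_gap: 66.0
```

View pics/s2.png

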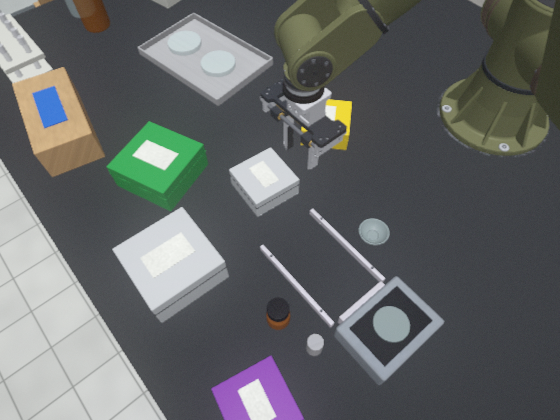

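The gripper is down in front of the robot-side face at about (264,165), clear of everything. Next is the side push.

```bash
python3 -m crank '[{"offset":[0.006,0,0.001],"spin":0},{"offset":[0.012,0,0.002],"spin":0},{"offset":[0.018,0,0.002],"spin":0},{"offset":[0.024,0,0.002],"spin":0},{"offset":[0.028,0,0.002],"spin":0},{"offset":[0.032,0,0.002],"spin":0},{"offset":[0.036,0,0.002],"spin":0},{"offset":[0.04,0,0.002],"spin":0}]'
python3 -m crank '[{"offset":[0.003,0,0],"spin":0},{"offset":[0.006,0,0],"spin":0},{"offset":[0.009,0,0],"spin":0},{"offset":[0.012,0,0],"spin":0},{"offset":[0.015,0,0],"spin":0},{"offset":[0.018,0,0],"spin":0},{"offset":[0.021,0,0],"spin":0},{"offset":[0.024,0,0],"spin":0}]'
python3 - <<'E'
from m import *
for n in('top','scene'):
    p=manip.camera(n)
    L,B,e,e2=lanebox(p,[570,-190,1.53],[580,-78,1.558])
    print(n,'L',L.round(3),'B',B.round(3),e,e2,'rel',rel(L,B).round(3))
E
```

```text
clock: 3.52
eef_pos: [487.6, -189.9, 28.2]
eef_rot: [-3.14, 0.003, -0.013]
wrist_force: [-3.9, -1.2, 2.1]
finger_gap: 65.9
clock: 4.18
eef_pos: [511.5, -189.7, 28.2]
eef_rot: [-3.139, 0.004, -0.013]
wrist_force: [-4.8, 1.5, 4.1]
finger_gap: 65.5
top L [581.054 -78.372   1.556] B [ 581.106 -188.491    1.614] 0.1940272366891833 0.1709283256459338 rel [-1.10106e+02 -1.70000e+00  5.90000e-02]
scene L [579.045 -77.149   1.556] B [ 574.101 -184.293    1.572] 0.1408467466582967 0.13462548875936473 rel [-1.07204e+02  3.39700e+00  1.60000e-02]
```

```bash
python3 -m crank '[{"offset":[-0.004,0,0],"spin":0},{"offset":[-0.012,0,0],"spin":0},{"offset":[-0.022,0,0],"spin":0},{"offset":[-0.032,0,0],"spin":0},{"offset":[-0.042,0,0],"spin":0},{"offset":[-0.052,0,0],"spin":0},{"offset":[-0.06,0,0],"spin":0},{"offset":[-0.06,0,0],"spin":0}]'
python3 - <<'E'
from m import *
for n in('top','scene'):
    p=manip.camera(n)
    L,B,e,e2=lanebox(p,[572,-188,1.55],[580,-78,1.558])
    print(n,'L',L.round(3),'B',B.round(3),e,e2,'rel',rel(L,B).round(3))
    overlay(p,[(L,LANE),(B,BOX)],n+'3.png',(190,150,190,140) if n=='top' else (220,140,190,190),2)
a,b=cv2.imread('pics/top3.png'),cv2.imread('pics/scene3.png')
h=max(len(a),len(b));z=lambda i:np.vstack([i,np.zeros((h-len(i),i.shape[1],3),np.uint8)])
cv2.imwrite('pics/fit3.png',np.hstack([z(a),z(b)]))
E
```

```text
clock: 4.95
eef_pos: [450.6, -189.6, 28.1]
eef_rot: [-3.139, 0.003, -0.014]
wrist_force: [-1.3, 0.9, -0.5]
finger_gap: 65.5
top L [581.312 -78.195   1.558] B [ 577.384 -187.295    1.569] 0.17021021397251312 0.15223873783316355 rel [-1.09141e+02  2.53400e+00  1.10000e-02]
scene L [578.88  -78.501   1.558] B [ 574.244 -184.495    1.561] 0.14138559224808764 0.11299142618831809 rel [-1.06043e+02  3.32200e+00  3.00000e-03]
```

View pics/fit3.png

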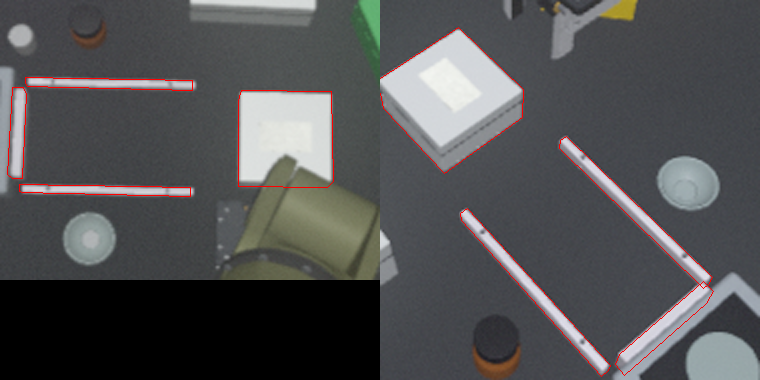

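The box is now square (scene +0.003 rad) with 3.3 mm of lateral offset left, and the scene overlay is clean. One more push of 3 mm further will centre it.

```bash
python3 -m crank '[{"offset":[0.012,0,0],"spin":0},{"offset":[0.028,0,0],"spin":0},{"offset":[0.042,0,0],"spin":0},{"offset":[0.052,0,0],"spin":0},{"offset":[0.057,0,0],"spin":0},{"offset":[0.061,0,0],"spin":0},{"offset":[0.064,0,0],"spin":0.1},{"offset":[0.064,0,0],"spin":0.1}]'
python3 -m crank '[{"offset":[-0.004,0,0],"spin":0},{"offset":[-0.016,0,0],"spin":0},{"offset":[-0.032,0,0],"spin":0},{"offset":[-0.05,0,0.02],"spin":0},{"offset":[-0.06,0,0.05],"spin":0},{"offset":[-0.07,0,0.08],"spin":0},{"offset":[-0.07,0,0.11],"spin":0},{"offset":[-0.07,0,0.12],"spin":0}]'
python3 - <<'E'
from m import *
print(manip.read_state()['joints'])
for n in('top','scene'):
    p=manip.camera(n)
    L,B,e,e2=lanebox(p,[577,-186,1.55],[580,-78,1.558])
    print(n,'L',L.round(3),'B',B.round(3),e,e2,'rel',rel(L,B).round(3))
E
```

```text
clock: 5.72
eef_pos: [516.1, -189.8, 28.2]
eef_rot: [-3.14, 0.002, -0.012]
wrist_force: [0.4, -0.3, 0.8]
finger_gap: 65.6
clock: 6.38
eef_pos: [446.7, -190.5, 152.4]
eef_rot: [3.141, -0.003, -0.012]
wrist_force: [0.6, -1.2, 1.0]
finger_gap: 65.6
[-4.79156690e-01  2.08329724e-01  1.76560063e+00  1.10245723e-03
  1.16442453e+00  1.10326921e+00]
top L [581.243 -78.119   1.559] B [ 581.323 -186.661    1.551] 0.1719676841202104 0.16984922376682338 rel [-1.08534e+02 -1.35400e+00 -8.00000e-03]
scene L [578.88  -78.501   1.558] B [ 578.619 -183.768    1.567] 0.14064308386685534 0.11093959177214967 rel [-1.05262e+02 -1.04300e+00  9.00000e-03]
```

The box is centred (lane y about -1.1 mm, yaw about 0). Next I go round to the rear face with the jaws turned 90°. The green box corner is near, so I come down close behind the white box.

```bash
python3 -m crank '[{"offset":[0.005,-0.005,0.01],"spin":6},{"offset":[0.015,-0.01,0.02],"spin":12},{"offset":[0.025,-0.015,0.03],"spin":18},{"offset":[0.035,-0.02,0.04],"spin":24},{"offset":[0.045,-0.025,0.05],"spin":30},{"offset":[0.055,-0.03,0.05],"spin":36},{"offset":[0.065,-0.035,0.05],"spin":42},{"offset":[0.065,-0.035,0.05],"spin":45}]'
python3 -m crank '[{"offset":[0.005,-0.005,0],"spin":6},{"offset":[0.015,-0.01,0],"spin":12},{"offset":[0.025,-0.015,0],"spin":18},{"offset":[0.035,-0.02,0],"spin":24},{"offset":[0.045,-0.025,0],"spin":30},{"offset":[0.055,-0.03,0],"spin":36},{"offset":[0.065,-0.036,0],"spin":42},{"offset":[0.065,-0.036,0],"spin":45}]'
```

```text
clock: 7.15
eef_pos: [512.3, -225.6, 197.2]
eef_rot: [-3.139, -0.001, 0.78]
wrist_force: [-0.2, 1.0, -0.6]
finger_gap: 65.6
clock: 7.82
eef_pos: [577.8, -262.0, 194.0]
eef_rot: [-3.136, -0.002, 1.571]
wrist_force: [-0.2, -0.6, 0.3]
finger_gap: 65.5
```

```bash
python3 -m crank '[{"offset":[0,0,-0.01],"spin":-0.7},{"offset":[0,0,-0.035],"spin":-0.7},{"offset":[0,0,-0.06],"spin":-0.7},{"offset":[0,0,-0.09],"spin":-0.7},{"offset":[0,0,-0.12],"spin":-0.7},{"offset":[0,0,-0.145],"spin":-0.7},{"offset":[0,0,-0.162],"spin":-0.7},{"offset":[0,0,-0.163],"spin":-0.7}]'
python3 - <<'E'
from m import *
p=manip.camera('scene');save(p,'s4.png')
L,B,e,e2=lanebox(p,[577,-186,1.55],[580,-78,1.558]);print(B,rel(L,B))
im=cv2.imread('pics/s4.png')[80:300,150:450];cv2.imwrite('pics/s4c.png',cv2.resize(im,None,fx=2,fy=2))
E
```

```text
clock: 8.48
eef_pos: [574.9, -260.5, 24.8]
eef_rot: [-3.129, -0.006, 1.556]
wrist_force: [0.2, 0.5, -1.6]
finger_gap: 65.8
[ 578.71280443 -184.36727365    1.5725081 ] [-1.07211551e+02 -1.21478062e+00  1.61387651e-02]
```

View pics/s4c.png

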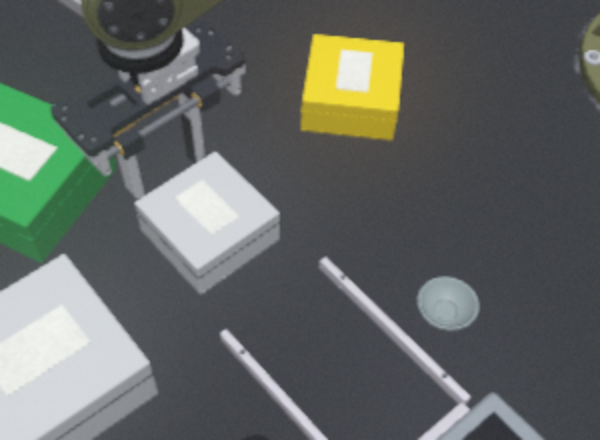

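Both fingers are behind the rear face at about (165,175) in the crop, clear of the green box. Next I push to just short of the mouth and check.

```bash
python3 -m crank '[{"offset":[0.001,0.003,0.002],"spin":0.1},{"offset":[0.002,0.006,0.004],"spin":0.1},{"offset":[0.002,0.009,0.005],"spin":0.1},{"offset":[0.002,0.012,0.005],"spin":0.1},{"offset":[0.002,0.015,0.005],"spin":0.1},{"offset":[0.002,0.019,0.005],"spin":0.1},{"offset":[0.002,0.023,0.005],"spin":0.1},{"offset":[0.002,0.027,0.005],"spin":0.1}]'
python3 -m crank '[{"offset":[0,0.004,0],"spin":0},{"offset":[0,0.008,0],"spin":0},{"offset":[0,0.012,0],"spin":0},{"offset":[0,0.016,0],"spin":0},{"offset":[0,0.02,0],"spin":0},{"offset":[0,0.024,0],"spin":0},{"offset":[0,0.028,0],"spin":0},{"offset":[0,0.028,0],"spin":0}]'
python3 - <<'E'
from m import *
for n in('top','scene'):
    p=manip.camera(n)
    L,B,e,e2=lanebox(p,[578,-143,1.55],[580,-78,1.558])
    print(n,'L',L.round(3),'B',B.round(3),e,e2,'rel',rel(L,B).round(3))
    overlay(p,[(L,LANE),(B,BOX)],n+'5.png',(190,150,190,140) if n=='top' else (220,140,190,190),2)
a,b=cv2.imread('pics/top5.png'),cv2.imread('pics/scene5.png')
h=max(len(a),len(b));z=lambda i:np.vstack([i,np.zeros((h-len(i),i.shape[1],3),np.uint8)])
cv2.imwrite('pics/fit5.png',np.hstack([z(a),z(b)]))
E
```

```text
clock: 9.2
eef_pos: [578.5, -234.6, 33.3]
eef_rot: [-3.133, -0.003, 1.558]
wrist_force: [-0.3, -5.2, 3.7]
finger_gap: 65.6
clock: 9.87
eef_pos: [578.6, -205.8, 33.5]
eef_rot: [-3.133, -0.003, 1.559]
wrist_force: [0.4, -0.3, 0.3]
finger_gap: 65.7
top L [581.121 -78.374   1.557] B [ 583.88  -142.09     1.583] 0.180557869154148 0.17984039985833358 rel [-6.367e+01 -3.670e+00  2.700e-02]
scene L [579.075 -77.343   1.559] B [ 578.502 -143.436    1.564] 0.14636068639771108 0.13408718329921931 rel [-6.6095e+01 -1.7700e-01  4.0000e-03]
```

View pics/fit5.png

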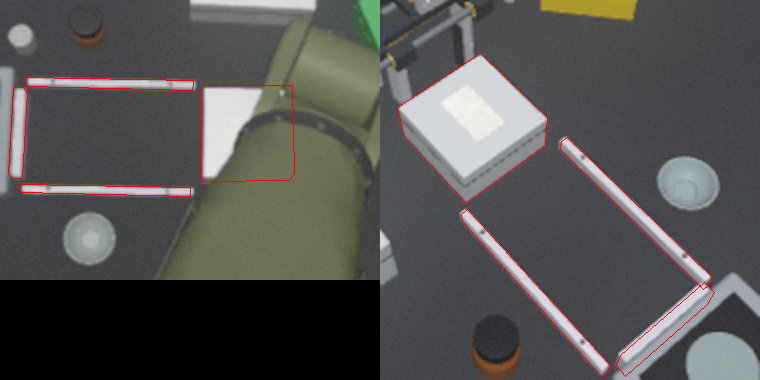

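The scene fit is clean: lane y -0.2 mm, yaw 0.004 rad. The arm covers half the box in the top view, so that fit is biased. I refit it on the uncovered pixels only, as a cross-check before entering.

```bash
python3 - <<'E'
import re
s=open('h.py').read()
s=s.replace("blur=.6,pad=10):","blur=.6,pad=10,ok=None):").replace("    sc=np.array","    if ok is not None: near&=ok[a[1]:b[1],a[0]:b[0]]\n    sc=np.array")
open('h.py','w').write(s)
E
python3 - <<'E'
from m import *
p=manip.camera('top');px=p['pixels'].astype(int)
arm=((px[:,:,1]-px[:,:,2])>8).astype(np.uint8)
arm=cv2.dilate(cv2.morphologyEx(arm,cv2.MORPH_OPEN,np.ones((3,3))),np.ones((9,9)))
ok=arm==0; ok[:,305:]=False; ok[240:]&=np.arange(560)[None,:]<280
print(ok[185:245,280:305].mean())
L,_=fit(p,np.array([580,-78,1.558]),LANE,130,ok=ok)
for fg in(110,170):
    B,e=fit(p,np.array([580,-143,1.56]),BOX,fg,pad=14,ok=ok);print(L,B,e,rel(L,B).round(3))
cv2.imwrite('pics/a.png',ok*255)
# far-edge row of box in columns 294..302, by half-level crossing vs. predicted
for c in(294,298,302):
    g=px[175:215,c].min(1);i=np.argmax(g>110);r=175+i-1+(110-g[i-1])/(g[i]-g[i-1])
    print(c,'X of far top edge',back(p,[c,r],50)[0].round(1))
for c in(250,270):
    for r0,r1 in((180,205),(230,255)):
        g=px[r0:r1,c].min(1).astype(float)-60;g=np.clip(g,0,None);print(c,'rail mid',back(p,[c,r0+(g*np.arange(r1-r0)).sum()/g.sum()],15)[0].round(1))
E
```

```text
0.814
[581.04229175 -77.13880774   1.55553308] [ 593.45509202 -130.01574527    1.58496072] 0.07852298424196259 [-5.2681e+01 -1.3218e+01  2.9000e-02]
[581.04229175 -77.13880774   1.55553308] [ 581.14174902 -143.42212598    1.55409231] 0.047195215589231634 [-6.6274e+01 -1.1110e+00 -1.0000e-03]
294 X of far top edge [633.8 -97.7  50. ]
298 X of far top edge [ 634.  -106.9   50. ]
302 X of far top edge [ 634.  -116.2   50. ]
250 rail mid [644.7   6.8  15. ]
250 rail mid [518.6   4.1  15. ]
270 rail mid [644.5 -41.   15. ]
270 rail mid [518.9 -42.7  15. ][ WARN:0@1.917] global loadsave.cpp:1063 imwrite_ Unsupported depth image for selected encoder is fallbacked to CV_8U.
```

With the arm masked out, the top fit gives y = -1.1 mm and yaw -0.001 rad, which agrees with the scene view. I push into the lane and follow its 0.7° direction.

```bash
python3 -m crank '[{"offset":[0,0.004,0],"spin":0},{"offset":[0,0.01,0],"spin":0},{"offset":[0,0.016,0],"spin":0},{"offset":[0,0.022,0],"spin":0},{"offset":[0,0.028,0],"spin":0},{"offset":[0,0.034,0],"spin":0},{"offset":[0,0.039,0],"spin":0},{"offset":[0,0.041,0],"spin":0}]'
python3 - <<'E'
from m import *
p=manip.camera('scene')
L,B,e,e2=lanebox(p,[579,-102,1.558],[579,-77.4,1.558]);L=np.array([579,-77.6,1.5583]);print(B,e2,rel(L,B).round(3))
E
python3 -m crank '[{"offset":[0,0.004,0],"spin":0},{"offset":[0,0.01,0],"spin":0},{"offset":[0,0.016,0],"spin":0},{"offset":[0,0.022,0],"spin":0},{"offset":[0.001,0.028,0],"spin":0},{"offset":[0.001,0.034,0],"spin":0},{"offset":[0.001,0.039,0],"spin":0},{"offset":[0.001,0.041,0],"spin":0}]'
python3 - <<'E'
from m import *
p=manip.camera('scene')
L,B,e,e2=lanebox(p,[579.5,-61,1.558],[579,-77.4,1.558]);L=np.array([579,-77.6,1.5583]);print(B,e2,rel(L,B).round(3))
overlay(p,[(L,LANE),(B,BOX)],'s6.png',(220,140,190,190),3)
E
```

```text
clock: 10.68
eef_pos: [578.3, -164.1, 32.9]
eef_rot: [-3.132, -0.004, 1.559]
wrist_force: [-0.4, -2.6, 0.0]
finger_gap: 65.7
[ 578.36630191 -101.52347395    1.56523739] 0.15762394468592242 [-2.393e+01  3.350e-01  7.000e-03]
clock: 11.4
eef_pos: [579.3, -122.2, 32.9]
eef_rot: [-3.132, -0.004, 1.56]
wrist_force: [0.3, -2.9, -0.2]
finger_gap: 65.9
[579.65709795 -59.61555252   1.54772144] 0.1715939635102609 [ 1.7991e+01 -4.3200e-01 -1.1000e-02]
```

View pics/s6.png

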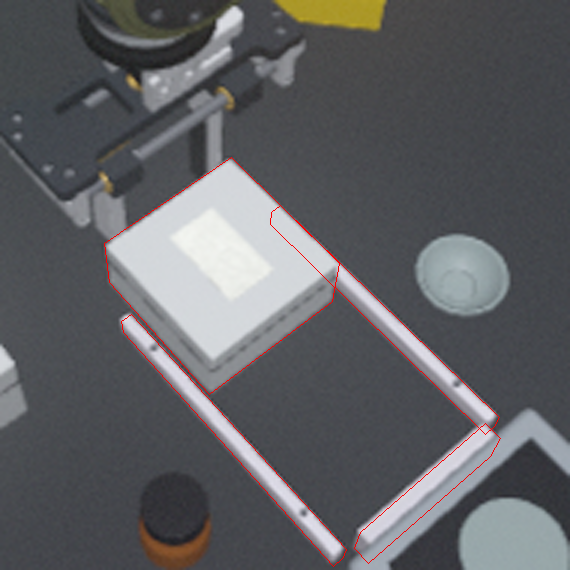

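The box is in the lane, centred and square (gap visible at the right rail, (170,345)). Position is 18 mm, so about 129.5 mm remain.

```bash
python3 -m crank '[{"offset":[0,0.005,0],"spin":0},{"offset":[0,0.012,0],"spin":0},{"offset":[0,0.019,0],"spin":0},{"offset":[0,0.026,0],"spin":0},{"offset":[0.0005,0.033,0],"spin":0},{"offset":[0.0005,0.04,0],"spin":0},{"offset":[0.0005,0.046,0],"spin":0},{"offset":[0.0005,0.05,0],"spin":0}]'
python3 - <<'E'
from m import *
p=manip.camera('scene')
B,e2=fit(p,np.array([580,-10,1.558]),BOX,110,pad=14);L=np.array([579,-77.6,1.5583]);print(B,e2,rel(L,B).round(3))
E
python3 -m crank '[{"offset":[0,0.005,0],"spin":0},{"offset":[0,0.012,0],"spin":0},{"offset":[0.0005,0.019,0],"spin":0},{"offset":[0.0005,0.026,0],"spin":0},{"offset":[0.001,0.033,0],"spin":0},{"offset":[0.001,0.039,0],"spin":0},{"offset":[0.001,0.044,0],"spin":0},{"offset":[0.001,0.048,0],"spin":0}]'
python3 - <<'E'
from m import *
p=manip.camera('scene')
B,e2=fit(p,np.array([580,40,1.558]),BOX,110,pad=14);L=np.array([579,-77.6,1.5583]);print(B,e2,rel(L,B).round(3))
overlay(p,[(L,LANE),(B,BOX)],'s7.png',(240,160,190,190),3)
E
```

```text
clock: 12.12
eef_pos: [579.7, -71.2, 32.9]
eef_rot: [-3.132, -0.005, 1.56]
wrist_force: [0.8, -2.6, 0.1]
finger_gap: 65.8
[580.05381726  -8.6228428    1.55559669] 0.18877789715664775 [ 6.8985e+01 -1.9200e-01 -3.0000e-03]
clock: 12.83
eef_pos: [580.7, -22.1, 32.8]
eef_rot: [-3.132, -0.005, 1.561]
wrist_force: [-0.5, -3.1, 0.3]
finger_gap: 65.6
[581.12692985  40.54357994   1.54478934] 0.19088876485974898 [ 1.18161e+02 -6.50000e-01 -1.40000e-02]
```

View pics/s7.png

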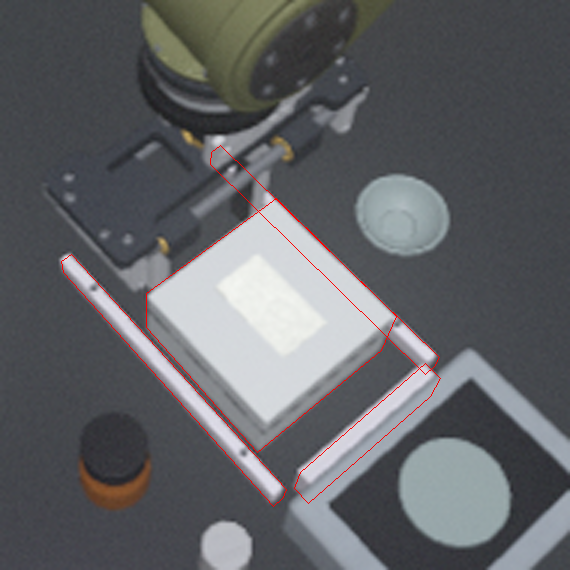

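Still centred, with about 29 mm left. I push 24 mm, then creep until the force rises at the stop.

```bash
python3 -m crank '[{"offset":[0,0.004,0],"spin":0},{"offset":[0,0.008,0],"spin":0},{"offset":[0,0.012,0],"spin":0},{"offset":[0,0.016,0],"spin":0},{"offset":[0.0003,0.019,0],"spin":0},{"offset":[0.0003,0.021,0],"spin":0},{"offset":[0.0003,0.023,0],"spin":0},{"offset":[0.0003,0.024,0],"spin":0}]'
python3 -m crank '[{"offset":[0,0.0007,0],"spin":0},{"offset":[0,0.0014,0],"spin":0},{"offset":[0,0.0021,0],"spin":0},{"offset":[0,0.0028,0],"spin":0},{"offset":[0,0.0034,0],"spin":0},{"offset":[0,0.004,0],"spin":0},{"offset":[0,0.0045,0],"spin":0},{"offset":[0,0.005,0],"spin":0}]'
python3 - <<'E'
from m import *
p=manip.camera('scene')
B,e2=fit(p,np.array([581,68,1.558]),BOX,110,pad=14);L=np.array([579,-77.6,1.5583]);print(B,e2,rel(L,B).round(3),manip.read_state()['wrist_force'])
E
```

```text
clock: 13.55
eef_pos: [581.0, 2.6, 32.8]
eef_rot: [-3.131, -0.005, 1.561]
wrist_force: [-0.7, -3.7, 1.1]
finger_gap: 65.7
clock: 14.22
eef_pos: [580.8, 5.5, 32.9]
eef_rot: [-3.131, -0.002, 1.56]
wrist_force: [-3.2, -22.4, 2.8]
finger_gap: 65.8
[581.55300149  81.30173527   1.53754369] 0.23194465435061656 [ 1.58921e+02 -5.67000e-01 -2.10000e-02] [ -1.96544316 -18.34750757   1.78421883]
```

The force rose to 22 N and motion stopped at y = 5.5, within 2 mm of the predicted 7.3, so the box is against the stop. I back off straight and check.

```bash
python3 -m crank '[{"offset":[0,-0.002,0],"spin":0},{"offset":[0,-0.006,0],"spin":0},{"offset":[0,-0.012,0],"spin":0},{"offset":[0,-0.02,0.005],"spin":0},{"offset":[0,-0.03,0.02],"spin":0},{"offset":[0,-0.045,0.045],"spin":0},{"offset":[0,-0.06,0.075],"spin":0},{"offset":[0,-0.075,0.105],"spin":0}]'
python3 -m crank '[{"offset":[-0.01,-0.02,0.02],"spin":0},{"offset":[-0.03,-0.045,0.04],"spin":0},{"offset":[-0.06,-0.07,0.06],"spin":0},{"offset":[-0.09,-0.1,0.07],"spin":0},{"offset":[-0.12,-0.13,0.08],"spin":0},{"offset":[-0.14,-0.15,0.08],"spin":0},{"offset":[-0.15,-0.16,0.08],"spin":0},{"offset":[-0.15,-0.16,0.08],"spin":0}]'
python3 - <<'E'
from m import *
ims=[]
for n,r in(('top',(170,150,150,130)),('scene',(260,190,180,190))):
    p=manip.camera(n);L0=np.array([581.1,-78.1,1.558] if n=='top' else [579,-77.6,1.5583])
    t=L0[:2]+147.5*np.array([np.cos(L0[2]),np.sin(L0[2])])
    B,e=fit(p,np.array([*t,L0[2]]),BOX+[ (LANE[2]-[147.5,0,0])],110,pad=14)
    print(n,rel(L0,B).round(3),e)
    overlay(p,[(L0,LANE),(np.array([*t,L0[2]]),BOX)],n+'8.png',r,3)
    im=cv2.imread('pics/'+n+'8.png');ims.append(np.vstack([im,np.zeros((570-len(im),im.shape[1],3),np.uint8)]))
    for k in('jar','dish','weight'):
        for d in manip.search_frame(p,k)[:1]:print(k,np.round(d['location']))
cv2.imwrite('pics/f8.png',cv2.resize(np.hstack(ims),None,fx=.8,fy=.8,interpolation=cv2.INTER_AREA))
E
```

```text
clock: 14.93
eef_pos: [580.4, -70.4, 139.2]
eef_rot: [-3.13, -0.003, 1.561]
wrist_force: [0.2, 0.9, 0.7]
finger_gap: 65.8
clock: 15.6
eef_pos: [428.7, -232.5, 220.1]
eef_rot: [-3.131, -0.002, 1.557]
wrist_force: [-0.4, 0.0, 0.4]
finger_gap: 65.6
top [ 1.56997e+02 -3.77700e+00  2.80000e-02] 0.26293573883962185
jar [701.  47.  63.]
dish [458.  45.  14.]
weight [692. 121.  40.]
scene [ 1.53361e+02 -7.08000e-01 -2.80000e-02] 0.1937644685258835
jar [711.  53.  65.]
dish [456.  39.  14.]
weight [705. 129.  36.]
```

View pics/f8.png

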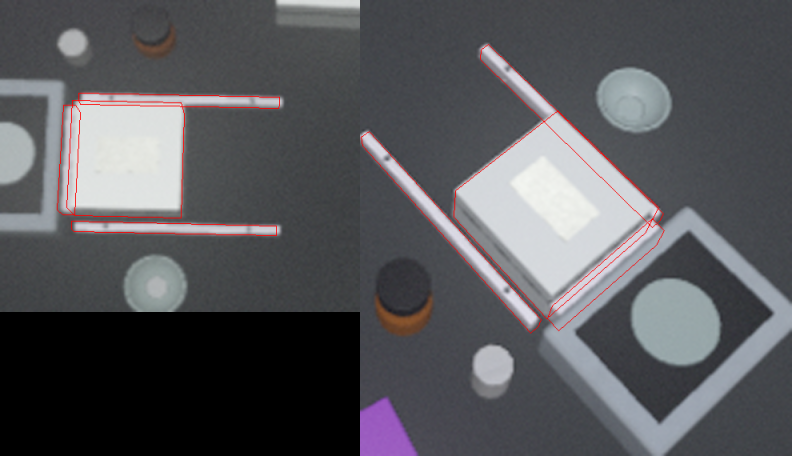

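The rendered home pose outline coincides with the box in both views. It is against the stop, square, with gaps at both rails. The bystanders are where they were and the gripper is clear.

```bash
python3 -c "
from cell import manip
print(manip.sign_off())"
```

```text
the job is handed in; nothing more can be done
None
```

I pushed the white freezer box home against the reader's end stop and handed the job in at about 16 s. The system gave no verdict, so the result below rests on my own checks.

**How it was done:** I used two spread fingertips throughout. First I pushed the robot-side face to take out about 30 mm of sideways offset and 0.08 rad of skew. Then I pushed the rear face down the lane at about 33 mm height, above the rails, until contact with the stop. After that the arm backed off and now stands clear.

**Checks that agreed:**
- **In the lane:** scene-camera fits on the way in kept the box within about 1 mm of the lane's middle and within 0.015 rad of square.
- **At the stop:** the wrist force rose to 22 N and the tool stopped within 2 mm of the predicted position.
- **Final overlay:** the outline of the home pose lies on the box in both cameras, with a visible gap to the rails.
- **Bystanders:** the jar, dish and weight read within about 5 mm of their starting positions, which is about the measuring error.

**Checks that disagreed:**
- **Final automatic fits:** they gave lane x of 157 mm (top) and 153 mm (scene), with yaw of ±0.028 rad and lane y down to -3.8 mm. An x beyond 147.5 mm is not possible with the rigid stop there. I put it down to the bright rails, stop and reader next to the box, and relied on the overlay and the force instead.
- **Top view during the push:** its fit was also off while the arm covered the box. With the arm masked out it agreed with the scene camera to about 1 mm.

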